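Point-and-check start of a magnetic stirrer

TASK

Start the magnetic stirrer that carries the amber bottle the point-and-check way: point down at the bottle's cap with the fingertips two or three centimetres above it and stay there for two seconds, then do the same over that stirrer's speed dial, and only then press its round latching start button fully in, so that it stays in. Touch neither the bottle nor the dial and lift nothing; leave the other stirrer and everything else on the bench as they are, and finish with the hand clear.

Things in the scene. Friction and masses are not known exactly. Their poses are not given: they have to be found in the camera images.
- stirrer: stirrer to start (it carries the amber bottle): fixed blue housing, 230 deep (x) x 160 wide (y). White top plate 122 x 140, its top 82 above the bench, its centre at x +50. Grey control panel in front, sloping up away from the robot, 42 high at x -115 to 77 at x -15 (19 degrees). Origin: on the bench under the housing's middle; x from panel to plate, z up. It and its twin may have changed sides
- bottle: amber glass laboratory bottle with a screw cap, 70 in diameter, 143 high to the top of the cap, cap 45 in diameter, 0.45 kg; loose, standing upright on the plate of the stirrer. Not to be touched. Origin: centre of its underside, z up
- cap_top (a point): centre of the top of the bottle's cap, about 225 above the bench; z up
- dial: the stirrer's speed dial, on the panel's +y side (x -65, y +40 from the stirrer's origin): black knob, 37 wide at the skirt, 18 high, square to the panel, its white line at the lowest mark; turns easily. Not to be touched. Origin: centre of its foot; z is its axis, y the stirrer's y
- dial_top (a point): centre of the dial's top face, about 77 above the bench; z is the dial's axis (leaning 19 degrees from vertical towards the robot)
- start (a joint): the stirrer's round grey start button with a pale centre, on the panel's -y side (x -65, y -40 from the stirrer's origin): 22 in diameter in a flat black ring of 29, its top 8 above the panel and parallel to it. Value: how far it is pressed in, 0 = out, 0.0035 m = fully in. Latching: it takes about 4 N to press in and stays where it is pressed to
- start_top (a point): centre of the start button's top face, about 67 above the bench; it moves with the button; z is the button's axis, leaning 19 degrees from vertical towards the robot
- other_stirrer: the twin stirrer, the same in every measure, with its own dial and start button; leave it alone. Origin and axes as for stirrer
- other_start (a joint): start button of the twin stirrer, 0 = out; not to be pressed
- flask: conical glass flask with a black stopper, 84 in diameter at the foot, 150 high, loose on the twin's plate. Bystander. Origin: centre of its underside
- beaker: small glass beaker, 50 in diameter, 68 high, on the bench between the two stirrers. Bystander. Origin: centre of its underside
- small_bottle: small amber screw-cap bottle, 56 in diameter, 105 high, on the bench at the left. Bystander. Origin: centre of its underside
- jar: white plastic wide-mouth jar, 74 in diameter, 106 high, on the bench at the right. Bystander. Origin: centre of its underside
- timer: flat grey bench timer, 55 x 70 x 18, on the bench at the right. Bystander. Origin: centre of its underside
- tip_box: pipette tip box with a clear lid, 87 x 124 x 73, on the bench behind the stirrers. Bystander. Origin: centre of its underside
- dishes: stack of three clear flat dishes, 91 in diameter, 45 high, on the bench at the left. Bystander. Origin: centre of its underside

How it is judged:
On the way, in this order (a step that is already met when the one before it is completed fails the run):
1. the fingertips point at the bottle's cap from just above it, without contact, for two seconds (horizontal distance between the grasp point and cap_top below 0.03 m and z of the grasp point in the frame of cap_top between 0.018 and 0.075 m), for 1.8 s.
2. the fingertips point at the speed dial from just above it, without contact, for two seconds (horizontal distance between the grasp point and dial_top below 0.035 m and z of the grasp point in the frame of dial_top between 0.018 and 0.075 m), for 1.8 s.
3. the stirrer's start button is pressed in (value of joint start above 0.0026 m), for 0.05 s.
At the end, for the whole second after the job is handed in: the start button is pressed in and stays in (more than 2.6 of 3.5 mm), the dial is still at its lowest mark (within 0.1 rad), the bottle stands upright and still where it stood (within 10 mm), the twin's button is out, and every bystander is within 15 mm of where it stood (value of joint start above 0.0026 m and value of joint other_start below 0.001 m and angle between the y axis of dial and the y axis of stirrer, either way round below 0.1 rad and distance of bottle from where it was at the start of the episode below 0.01 m and angle between bottle's own z axis and vertical below 0.05 rad and linear speed of bottle below 0.02 m/s and distance of each of flask, beaker, small_bottle, jar, timer, tip_box, dishes from where it was at the start of the episode below 0.015 m); the robot touches nothing.
It fails at once if the bottle is touched (contact force between any of the fingers, the arm and bottle above 0.2 N).
It fails at once if the speed dial is touched (contact force between any of the fingers, the arm and dial above 0.2 N).
It fails at once if the twin stirrer is touched or started (contact force between any of the fingers, the arm and other_stirrer above 0.5 N or value of joint other_start above 0.001 m).
It fails at once if a bystander is lifted or displaced (distance of any of flask, beaker, small_bottle, jar, timer, tip_box, dishes from where it was at the start of the episode above 0.015 m).
It also fails if it takes over 50 s, if anything falls off the work surface, if the arm or the gripper's body presses on something with over 40 N, if the wrist force passes 120 N, or if a joint passes its speed limit or range.

ROBOT

A 6-joint arm with a two-finger parallel gripper is mounted at the origin on the work surface. World frame = base frame: x ahead of the robot, y to its left, z up, the work surface at z = 0. Lengths are in m, angles in rad, forces in N, time in s.
With the tool pointing down it reaches from about 0.3 to 0.95 m from the base axis. Payload 3.1 kg.
Tool frame: the origin (TCP) lies at the very end of the fingers, on their centre line; the grasp point (between the pads) lies behind it (hold_point_z is the z of the grasp point in the tool frame, in m); z points along the fingers, y is the line along which they close (so a half turn about z gives the same grasp; the last joint's range is limited). The gripper opens to 85 mm and grips with 20 to 120 N. Pads are 22 mm wide; open, the fingers measure 114 mm over their backs; the gripper's body (76 mm by 85 mm) begins 54 mm behind the grasp point. The pads swing forward as they close: fully open they stand 13 mm farther back than shut.
Start: joints at [-1.247, 0.308, 1.634, -0, 1.2, -0.07], TCP at [0.24, -0.577, 0.203] pointing down, gripper open.
Joint ranges: [-3.06, 3.06], [-0.79, 1.96], [0.05, 2.63], [-1.19, 4.34], [0.05, 2.64], [-2.94, 2.94]. Speed limits (rad/s): [2.79, 2.79, 3.14, 3.14, 3.14, 3.14].

INTERFACE

Orientations are given as a rotation vector (axis times angle).
In Python, from plant import * gives the robot as it stands.
- The arm moves only by the tool jog_arm, never from a script. Its argument "moves" is text: rows parted by semicolons, each of 7 numbers parted by spaces: the opening, from -1 (shut) to 1 (fully open), then the shift along the tool's x, y, z in units of 300 mm (1.0 is 300 mm), then the turn, a rotation vector about the tool's x, y, z in units of 90 degrees (1.0 is 90 degrees). A call has 1 to 20 rows; each row shifts and turns the commanded pose from where the row before left it, along the tool's axes as they then stand; what a row does not reach is not made up. A row lasts 1/12 s, in which the tool goes at most 41.7 mm and 7.16 degrees, less where a joint would pass 70% of its speed; a pose out of reach is approached as far as the arm can. A call with a number of a shift or a turn outside -1 to 1 is refused whole. A call with a gripper value outside its range is refused whole. The fingers move at their own pace and stop on an object; the grip force is fixed at half the most. Time passes only in rows, so rows that do not move let the fingers close. It gives the time, the measured TCP pose, the force, the opening and the grip force at its end, in the units of the state.
- get_obs(): the state, without advancing time (a new reading comes with each control period).
- snapshot(name): name is "scene" or "top"; returns the picture (400x640x3 uint8, blue, green, red); there is no depth.
- camera_params(name): a dict with "camera_matrix" (3x3 intrinsics, pixels), "k1" (the pictures are not rectified: a ray, as slopes to the right and down, at radius r is drawn at 1 + k1 r^2 times it, then the intrinsics apply), "extrinsics" (4x4, takes a point from camera to world coordinates). Camera axes: x right, y down, z forward; pixel columns grow to the right and rows downward; lengths in m; the calibration is good to about 2 mm. A picture is of the moment at which its call begins. camera_params takes no time and is no camera call.
- sign_off(): hands the job in; it is judged then, once.
Trained networks look in the newest picture that a camera, given by its name, has taken for a name from the list of things; names that differ only in an ending like _2 or _b are one class to them, and where a whole thing is asked for, a point or a joint stands for the part that bears it (a point fixed in the world has none). Each returns a list of dicts, best first, with "confidence" (0 to 1); they miss things now and then, are a little off and sometimes report something else, mostly with a low value. They report only what shows in the picture. A call takes as long as a camera call.
- look_for(label, camera): "xyz" ([x, y, z] in m, in world coordinates, good to about 4 mm: the middle of the surface that is visible of it).
- cut_out(label, camera): "region" (400x640 bool, what is visible of it).
The state is a dict: "clock": time; "joints": joint angles; "dq": joint speeds; "effort": joint torques, N m; "tool_pos": TCP position; "tcp_rot": TCP orientation; "force": force on the tool from outside, world axes, zero at the start; "moment": the same for the moment, N m; "gripper_width": finger opening in m; "grip_force": force on a finger pad.
Only numpy, scipy, OpenCV 4.12 (cv2) and the standard library are available. Lean on these libraries where they do the work, as an engineer would, in place of code of your own. Each camera call takes 0.05 s, during which the arm holds its last target. There are 200 camera calls.

## Working session

There is one attempt and no reset: what is moved stays moved. The work goes in short steps, Python scripts to look and compute and a tool call to move; the robot and the scene stay as the last step left them, time stands still between calls to the robot, and variables do not carry over. Pictures are saved under pics/ and viewed, at most 10 in all, crops included, and the job is handed in when it is done.

Besides the shell and the picture viewer there is one more tool, called after "Request:" by a JSON object that holds its "op" and its "data". jog_arm: Moves the arm, as the interface text tells. Shifts and turns lie within -1 to 1; 1 stands for 300 mm of shift or 90 degrees of turn. Its arguments: {"type":"object","properties":{"moves":{"type":"string"}},"required":["moves"]}

```bash
mkdir -p pics; ls
python3 - <<'E'
from plant import *
import cv2,numpy as np
np.set_printoptions(precision=4,suppress=True)
o=get_obs();print(o)
for c in("scene","top"):
    cv2.imwrite(f"pics/{c}0.png",snapshot(c));p=camera_params(c);print(p)
    for l in("stirrer","other_stirrer","bottle","cap_top","dial","start","flask"):
        print(c,l,[(np.round(d["xyz"],3),round(d["confidence"],2)) for d in look_for(l,c)])
E
```

```text
pics
{'clock': 0.0, 'joints': array([-1.2467,  0.309 ,  1.6352, -0.    ,  1.1997, -0.0697]), 'dq': array([ 0.0005, -0.0023,  0.0015,  0.0008,  0.    ,  0.0004]), 'effort': array([ -0.0002, -41.5253, -27.6663,   0.    ,   0.0103,   0.    ]), 'tool_pos': array([ 0.2395, -0.5763,  0.2016]), 'tcp_rot': array([-3.0787, -0.6141,  0.0005]), 'force': array([ 0.2692,  0.1836, -0.6669]), 'moment': array([-0.035 ,  0.0501,  0.0159]), 'grip_force': 0.0, 'gripper_width': 0.08496450447227859}
{'camera_matrix': array([[516.4344,   0.    , 322.1345],
       [  0.    , 516.4344, 208.3532],
       [  0.    ,   0.    ,   1.    ]]), 'k1': -0.020365341582770136, 'extrinsics': array([[ 0.748 ,  0.3729, -0.5491,  1.4497],
       [ 0.6634, -0.4484,  0.5991, -0.9499],
       [-0.0228, -0.8123, -0.5828,  1.0792],
       [ 0.    ,  0.    ,  0.    ,  1.    ]])}
scene stirrer [(array([ 0.604, -0.284,  0.065]), 0.67)]
scene other_stirrer [(array([0.597, 0.17 , 0.064]), 0.66)]
scene bottle [(array([ 0.612, -0.26 ,  0.167]), 0.72)]
scene cap_top [(array([ 0.612, -0.256,  0.166]), 0.68), (array([0.546, 0.   , 0.046]
[... 195 characters left out ...]
2.1232,   0.    , 314.4137],
       [  0.    , 482.1232, 199.7601],
       [  0.    ,   0.    ,   1.    ]]), 'k1': -0.07726392799878616, 'extrinsics': array([[ 0.0827, -0.9734,  0.2136,  0.256 ],
       [-0.9966, -0.0799,  0.0214, -0.0088],
       [-0.0037, -0.2146, -0.9767,  1.6459],
       [ 0.    ,  0.    ,  0.    ,  1.    ]])}
top stirrer [(array([ 0.519, -0.23 ,  0.078]), 0.9)]
top other_stirrer [(array([0.526, 0.214, 0.072]), 0.75)]
top bottle [(array([ 0.579, -0.232,  0.179]), 0.66)]
top cap_top [(array([ 0.577, -0.234,  0.183]), 0.79)]
top dial [(array([ 0.475, -0.187,  0.076]), 0.67), (array([0.769, 0.045, 0.076]), 0.56)]
top start []
top flask [(array([0.59 , 0.208, 0.143]), 0.68)]
```

View pics/top0.png

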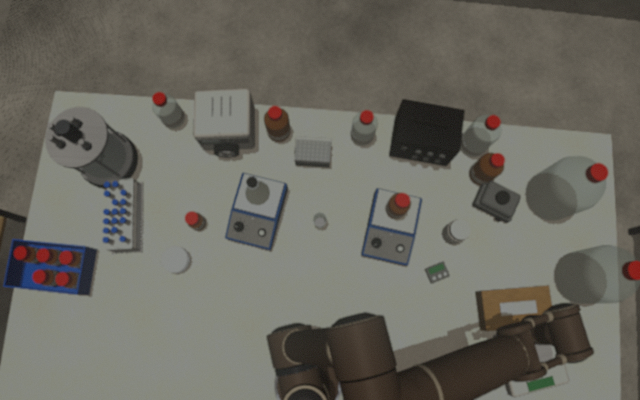

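View pics/scene0.png

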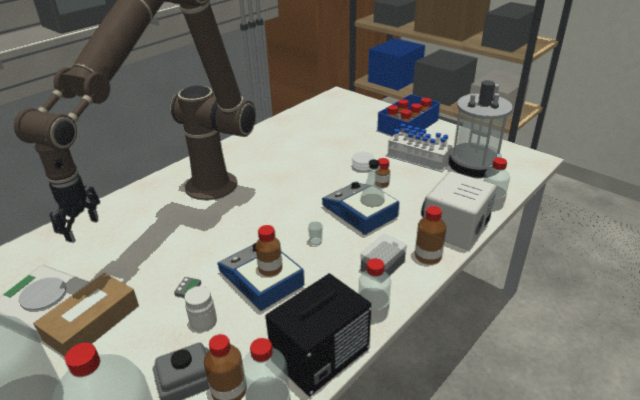

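Run:
```python
import cv2
im=cv2.imread("pics/top0.png")[160:340,330:530]
cv2.imwrite("pics/crop.png",cv2.resize(im,(640,576),interpolation=cv2.INTER_CUBIC))
```

```text
(no output)
```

View pics/crop.png

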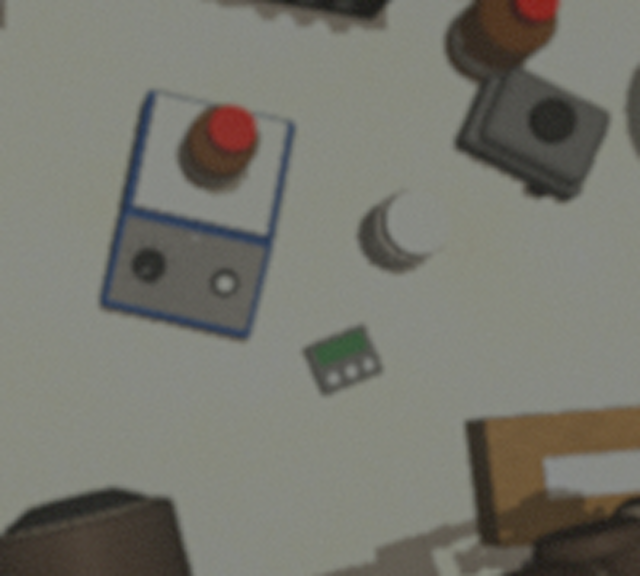

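The pictures show the amber bottle on the right-hand stirrer. In the top view, the cap is at (402.5,200), the dial at (376.6,242.5) and the button at (400,248.8). In the scene view, the cap is at about (266,232).

```bash
cat > h.py <<'E'
from plant import *
import cv2,numpy as np
from scipy.spatial.transform import Rotation as R
np.set_printoptions(precision=4,suppress=True)
def proj(c,uv,z):
    p=camera_params(c);K=p["camera_matrix"]
    d=cv2.undistortPoints(np.array([[uv]],float),K,np.array([p["k1"],0,0,0,0]))[0,0]
    E=p["extrinsics"];r=E[:3,:3]@[d[0],d[1],1];t=E[:3,3]
    return t+r*(z-t[2])/r[2]
E
python3 - <<'E'
from h import *
f=lambda x,y:(330+x/3.2-.35,160+y/3.2-.35)
cap=proj("top",f(232,129),.225);d=proj("top",f(149,264),.075);s=proj("top",f(224,284),.067)
bl=proj("top",f(150,92),.08);br=proj("top",f(294,122),.08)
print("cap",cap,"dial",d,"start",s,np.linalg.norm(d-s)); print("back",bl,br,np.linalg.norm(bl-br))
print("cap scene",proj("scene",(266,231),.225))
v=(d-s)[:2];w=(bl-br)[:2]
for v in(v,w):print("yaw",np.degrees(np.arctan2(-v[0],v[1])))
# red cap, white button centroid
for c in("top","scene"):
    im=cv2.imread(f"pics/{c}0.png").astype(int);m=(im[...,2]>120)&(im[...,1]<70)&(im[...,0]<70)
    n,l,st,ce=cv2.connectedComponentsWithStats(m.astype(np.uint8))
    for q,a in zip(ce[1:],st[1:]):
        if a[4]>40: 
            P=proj(c,q,.225)
            if np.linalg.norm(P-cap)<.05: print(c,q,a,P)
o=get_obs();print(R.from_rotvec(o["tcp_rot"]).as_matrix())
import plant;print([k for k in dir(plant) if 'hold' in k.lower()], {k:v for k,v in o.items() if 'hold' in k})
print(globals().get("hold_point_z"))
E
```

```text
cap [ 0.5878 -0.2421  0.225 ] dial [ 0.4743 -0.188   0.075 ] start [ 0.461  -0.2671  0.067 ] 0.08062771802706332
back [ 0.6542 -0.1784  0.08  ] [ 0.6344 -0.3303  0.08  ] 0.1532206677350376
cap scene [ 0.5982 -0.2463  0.225 ]
yaw -9.573572932769029
yaw -7.4090021688416545
top [402.3258 199.5   ] [396 194  14  12 132] [ 0.5893 -0.2425  0.225 ]
scene [265.7788 230.1062] [259 226  15   9 113] [ 0.5949 -0.244   0.225 ]
[[ 0.9235  0.3837  0.    ]
 [ 0.3837 -0.9235 -0.    ]
 [ 0.      0.     -1.    ]]
['hold_point_z'] {}
-0.0187
```

Request:
{"op": "jog_arm", "data": {"moves": "-1 0 0 -0.125 0 0 0; -1 0 0 -0.125 0 0 0; -1 0 0 -0.125 0 0 0; -1 0 0 -0.125 0 0 0; -1 0.116 -0.044 0 0 0 0; -1 0.116 -0.044 0 0 0 0; -1 0.116 -0.044 0 0 0 0; -1 0.116 -0.044 0 0 0 0; -1 0.116 -0.044 0 0 0 0; -1 0.116 -0.044 0 0 0 0; -1 0.116 -0.044 0 0 0 0; -1 0.116 -0.044 0 0 0 0; -1 0.116 -0.044 0 0 0 0; -1 0.116 -0.044 0 0 0 0; -1 0.116 -0.044 0 0 0 0; -1 0.116 -0.044 0 0 0 0; -1 0.116 -0.044 0 0 0 0; -1 0 0 0 0 0 0.069; -1 0 0 0 0 0 0.069; -1 0 0 0 0 0 0.069"}}

```text
clock: 2.47
tool_pos: [0.5924, -0.244, 0.3525]
tcp_rot: [-3.14, -0.103, 0.001]
force: [0.1, -0.1, 0.4]
gripper_width: -0.0001
grip_force: 0.0
```

Request:
{"op": "jog_arm", "data": {"moves": "-1 0 0 0 0 0 0.069; -1 0 0 0 0 0 0.069; -1 0 0 0 0 0 0; -1 0 0 0 0 0 0"}}

```text
clock: 2.8
tool_pos: [0.5917, -0.2451, 0.3528]
tcp_rot: [-3.133, 0.228, 0.0]
force: [-0.0, 0.3, -0.6]
gripper_width: -0.0001
grip_force: 0.0
```

Run:
```python
from h import *
o=get_obs();print(o["clock"],o["tool_pos"],o["gripper_width"],o["joints"]);T=R.from_rotvec(o["tcp_rot"]).as_matrix();print(T)
print(T.T@(np.array([.592,-.243,.252])-o["tool_pos"])/.3)
```

```text
2.8 [ 0.5917 -0.2451  0.3528] -0.00010970321225893106 [-0.4607  0.2471  1.4125  0.      1.4821  1.2555]
[[ 0.9895 -0.1448 -0.0001]
 [-0.1448 -0.9895  0.0001]
 [-0.0001 -0.     -1.    ]]
[ 0.     -0.007   0.3361]
```

Request:
{"op": "jog_arm", "data": {"moves": "-1 0 0 0.084 0 0 0; -1 0 0 0.084 0 0 0; -1 0 0 0.084 0 0 0; -1 0 -0.007 0.084 0 0 0; -1 0 0 0 0 0 0; -1 0 0 0 0 0 0; -1 0 0 0 0 0 0; -1 0 0 0 0 0 0; -1 0 0 0 0 0 0; -1 0 0 0 0 0 0; -1 0 0 0 0 0 0; -1 0 0 0 0 0 0; -1 0 0 0 0 0 0; -1 0 0 0 0 0 0; -1 0 0 0 0 0 0; -1 0 0 0 0 0 0; -1 0 0 0 0 0 0; -1 0 0 0 0 0 0; -1 0 0 0 0 0 0; -1 0 0 0 0 0 0"}}

```text
clock: 4.47
tool_pos: [0.592, -0.243, 0.252]
tcp_rot: [3.133, -0.232, -0.0]
force: [0.4, -0.2, -0.3]
gripper_width: -0.0002
grip_force: 0.0
```

Run:
```python
from h import *
cv2.imwrite("pics/s1.png",cv2.resize(snapshot("scene")[140:320,180:380],(640,576)))
```

```text
(no output)
```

View pics/s1.png

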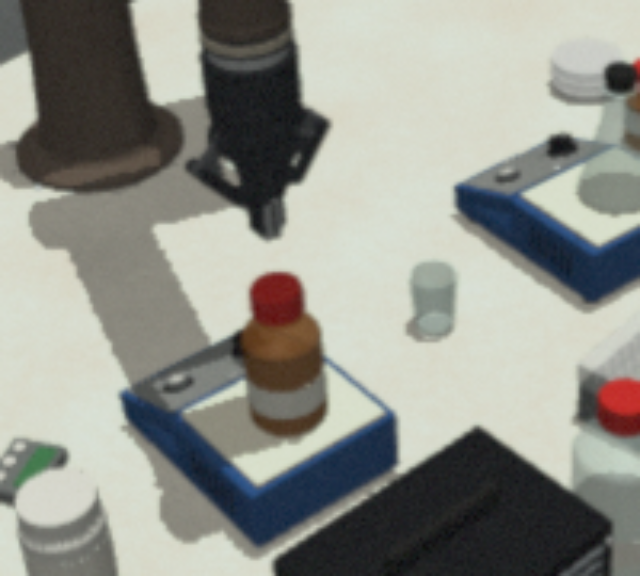

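The gripper hangs over the cap without touching it. The fingertip shows at crop (270,237) and the cap's top ellipse runs from about row 273 to 300, a bigger gap than I expected, so I'll check it by projection.

Run:
```python
from h import *
o=get_obs();print(o["clock"],o["tool_pos"])
def pix(c,P):
    p=camera_params(c);E=np.linalg.inv(p["extrinsics"])
    return cv2.projectPoints(np.array([P],float),cv2.Rodrigues(E[:3,:3])[0],E[:3,3],p["camera_matrix"],np.array([p["k1"],0,0,0,0]))[0].ravel()
z=lambda q:(q-[180,140])*3.2
print("tcp",z(pix("scene",o["tool_pos"])),"cap .225",z(pix("scene",[.592,-.243,.225])))
t=snapshot("top");s=snapshot("scene")
for c,im in(("scene",s),("top",t)):
    im=im.astype(int);m=(im[...,2]>100)&(im[...,1]<70)&(im[...,0]<70)
    n,l,st,ce=cv2.connectedComponentsWithStats(m.astype(np.uint8))
    for q,a in zip(ce[1:],st[1:]):
        if a[4]>20 and np.linalg.norm(q-pix(c,[.592,-.243,.225]))<15: print(c,q,a,proj(c,q,.225))
# housing in scene : corner check of top plate back corner
print("stirrer scene corners",proj("scene",(180+262/3.2,140+485/3.2),.082),proj("scene",(180+395/3.2,140+410/3.2),.082))
print("start scene",proj("scene",(180+177/3.2,140+382/3.2),.067),"bottle foot",proj("scene",(180+287/3.2,140+415/3.2),.082))
```

```text
4.5167 [ 0.592  -0.2431  0.2521]
tcp [270.1855 260.8451] cap .225 [273.0468 286.409 ]
scene [265.5172 233.2701] [259 226  15  23 174] [ 0.6044 -0.254   0.225 ]
stirrer scene corners [ 0.6416 -0.3198  0.082 ] [ 0.6635 -0.1781  0.082 ]
start scene [ 0.4701 -0.2695  0.067 ] bottle foot [ 0.5943 -0.2452  0.082 ]
```

Run:
```python
from h import *
im=snapshot("scene")[185:245,235:295]
im=cv2.resize(im,(600,600),interpolation=cv2.INTER_NEAREST);im=cv2.convertScaleAbs(im,alpha=1.6)
cv2.circle(im,(int((180+270.2/3.2-235)*10),int((140+260.8/3.2-185)*10)),6,(0,255,0),2)
cv2.imwrite("pics/s2.png",im)
```

```text
(no output)
```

View pics/s2.png

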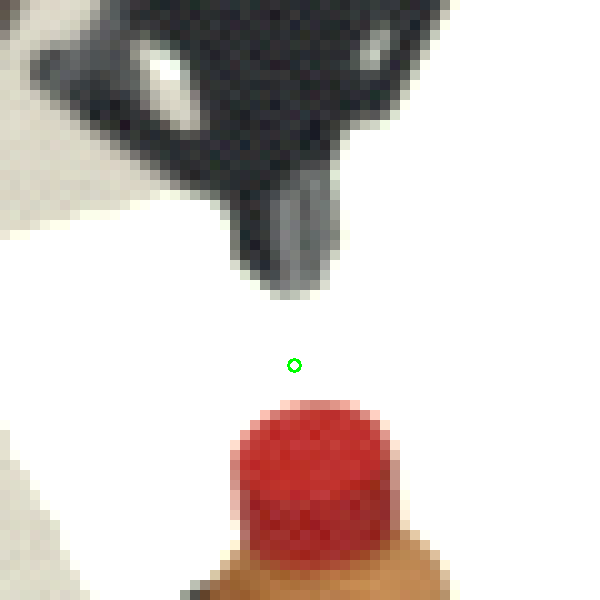

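The cap sits where I computed it, but the visible fingertip is 7 px above the projected TCP. I'll check the first picture for the same offset.

```bash
cat >> h.py <<'E'
def pix(c,P):
    p=camera_params(c);E=np.linalg.inv(p["extrinsics"])
    return cv2.projectPoints(np.array([P],float),cv2.Rodrigues(E[:3,:3])[0],E[:3,3],p["camera_matrix"],np.array([p["k1"],0,0,0,0]))[0].ravel()
E
python3 - <<'E'
from h import *
T=R.from_rotvec([-3.0787,-.6141,.0005]).as_matrix();p=np.array([.2395,-.5763,.2016])
im=cv2.convertScaleAbs(cv2.resize(cv2.imread("pics/scene0.png")[180:260,40:120],(560,560),interpolation=cv2.INTER_NEAREST),alpha=1.5)
for z,col in((0,(0,255,0)),(-.013,(0,255,255)),(-.036,(0,0,255))):
  for y in(-.0425,0,.0425):
    q=(pix("scene",p+T@[0,y,z])-[40,180])*7
    cv2.circle(im,tuple(int(v) for v in q),4,col,2)
cv2.imwrite("pics/s3.png",im)
E
```

```text
(no output)
```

View pics/s3.png

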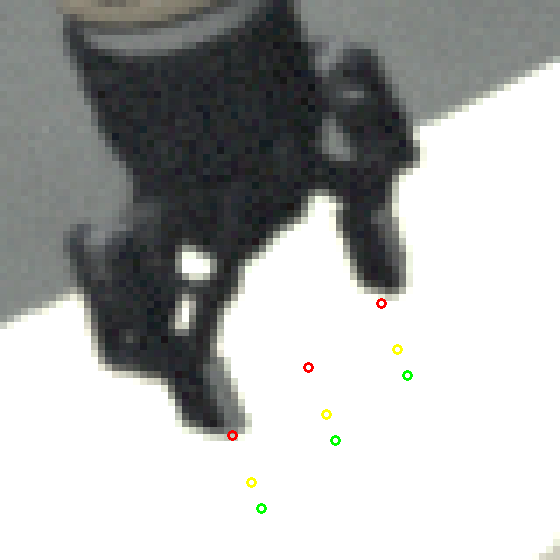

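Both pictures agree: the visible tips are about 23 mm short of the reported TCP along the tool axis. I'll use a height that holds under either reading, with the TCP about 15 mm above the target.

Request:
{"op": "jog_arm", "data": {"moves": "-1 0 0 0.02 0 0 0; -1 0 0 0.02 0 0 0; -1 0 0 0 0 0 0; -1 0 0 0 0 0 0; -1 0 0 0 0 0 0; -1 0 0 0 0 0 0; -1 0 0 0 0 0 0; -1 0 0 0 0 0 0; -1 0 0 0 0 0 0; -1 0 0 0 0 0 0; -1 0 0 0 0 0 0; -1 0 0 0 0 0 0; -1 0 0 0 0 0 0; -1 0 0 0 0 0 0; -1 0 0 0 0 0 0; -1 0 0 0 0 0 0; -1 0 0 0 0 0 0; -1 0 0 0 0 0 0; -1 0 0 0 0 0 0; -1 0 0 0 0 0 0"}}

```text
clock: 6.33
tool_pos: [0.592, -0.243, 0.2401]
tcp_rot: [-3.133, 0.232, -0.0]
force: [-0.0, -0.2, -0.2]
gripper_width: 0.0002
grip_force: 0.0
```

Request:
{"op": "jog_arm", "data": {"moves": "-1 0 0 0 0 0 0; -1 0 0 0 0 0 0; -1 0 0 0 0 0 0; -1 0 0 0 0 0 0; -1 0 0 0 0 0 0; -1 0 0 0 0 0 0; -1 0 0 0 0 0 0; -1 0 0 0 0 0 0; -1 0 0 -0.06 0 0 0; -1 0 0 -0.06 0 0 0"}}

```text
clock: 7.17
tool_pos: [0.5909, -0.2425, 0.2746]
tcp_rot: [-3.131, 0.232, 0.006]
force: [0.2, 0.1, 0.4]
gripper_width: -0.0003
grip_force: 0.0
```

Run:
```python
from h import *
o=get_obs();p=o["tool_pos"];T=R.from_rotvec(o["tcp_rot"]).as_matrix();print(o["clock"],p)
th=np.radians(-8.7);sx=np.array([np.cos(th),np.sin(th),0]);sy=np.array([-sx[1],sx[0],0]);a=np.radians(19.3)
ax=-np.sin(a)*sx+np.array([0,0,np.cos(a)])
d=np.array([.474,-.189,.077]);s=np.array([.463,-.267,.067])
print("d-s in stirrer",(d-s)@sx,(d-s)@sy, "cap rel s",(np.array([.592,-.243,0])-s)@sx,(np.array([.592,-.243,0])-s)@sy)
# scene-cam dial / start via 1st image
g=d+ax*.016
print("horizontal to above dial",T.T@(g-p)/.3, g)
```

```text
7.1667 [ 0.5909 -0.2425  0.2746]
d-s in stirrer -0.0009249112243876271 0.07876639219379673 cap rel s 0.12388545171238687 0.043236499095299696
horizontal to above dial [-0.4269 -0.1181  0.61  ] [ 0.4688 -0.1882  0.0921]
```

Request:
{"op": "jog_arm", "data": {"moves": "-1 -0.085 -0.024 0 0 0 0; -1 -0.085 -0.024 0 0 0 0; -1 -0.085 -0.024 0 0 0 0; -1 -0.085 -0.024 0 0 0 0; -1 -0.085 -0.024 0 0 0 0; -1 0 0 0 0 0.0715 0; -1 0 0 0 0 0.0715 0; -1 0 0 0 0 0.0715 0; -1 0 0 0 0 0 0; -1 0 0 0 0 0 0"}}

```text
clock: 8.0
tool_pos: [0.4696, -0.1882, 0.2755]
tcp_rot: [3.065, -0.23, 0.518]
force: [0.1, -0.4, 0.1]
gripper_width: 0.0003
grip_force: 0.0
```

Run:
```python
from h import *
o=get_obs();p=o["tool_pos"];T=R.from_rotvec(o["tcp_rot"]).as_matrix();print(o["clock"],p,"\n",T)
print("dial",T.T@(np.array([.4688,-.1882,.0921])-p)/.3)
```

```text
8.0 [ 0.4696 -0.1882  0.2755] 
 [[ 0.9339 -0.149   0.3251]
 [-0.1409 -0.9888 -0.0486]
 [ 0.3287 -0.0004 -0.9444]]
dial [-0.2033  0.0006  0.5766]
```

Request:
{"op": "jog_arm", "data": {"moves": "-1 -0.034 0 0.096 0 0 0; -1 -0.034 0 0.096 0 0 0; -1 -0.034 0 0.096 0 0 0; -1 -0.034 0 0.096 0 0 0; -1 -0.034 0 0.096 0 0 0; -1 -0.017 0 0.048 0 0 0; -1 -0.017 0 0.048 0 0 0; -1 0 0 0 0 0 0; -1 0 0 0 0 0 0; -1 0 0 0 0 0 0; -1 0 0 0 0 0 0; -1 0 0 0 0 0 0"}}

```text
clock: 9.0
tool_pos: [0.4722, -0.1893, 0.0944]
tcp_rot: [3.063, -0.227, 0.525]
force: [-0.1, -0.2, 0.1]
gripper_width: -0.0001
grip_force: 0.0
```

Run:
```python
from h import *
print(get_obs()["tool_pos"])
im=snapshot("scene")[210:310,200:310]
q=(pix("scene",get_obs()["tool_pos"])-[200,210])*6
im=cv2.convertScaleAbs(cv2.resize(im,(660,600),interpolation=cv2.INTER_CUBIC),alpha=1.4)
cv2.circle(im,tuple(int(v) for v in q),4,(0,255,0),2)
for P in([.474,-.189,.077],[.463,-.267,.067]):
    cv2.circle(im,tuple(int(v) for v in (pix("scene",P)-[200,210])*6),4,(0,0,255),2)
cv2.imwrite("pics/s4.png",im)
```

```text
[ 0.4722 -0.1893  0.0944]
```

View pics/s4.png

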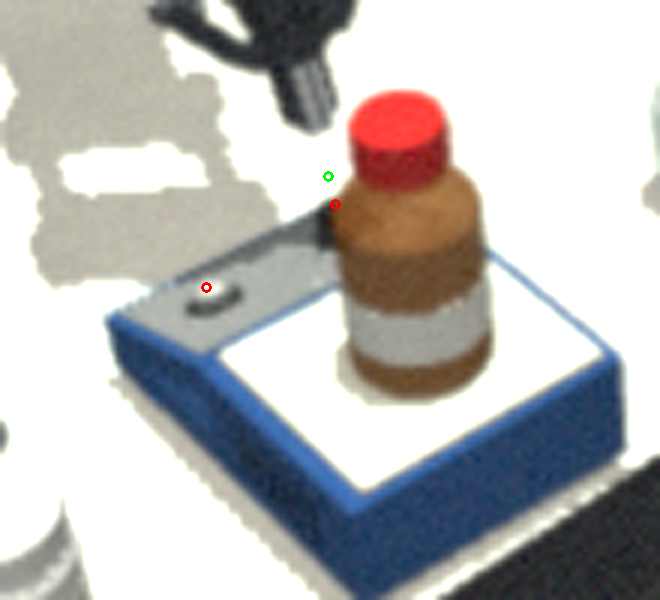

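The fingers hang clear above the dial, and the start button shows at crop (213,290), about 3 mm from my estimate. I'll hold here for the rest of the two seconds.

Request:
{"op": "jog_arm", "data": {"moves": "-1 0 0 0 0 0 0; -1 0 0 0 0 0 0; -1 0 0 0 0 0 0; -1 0 0 0 0 0 0; -1 0 0 0 0 0 0; -1 0 0 0 0 0 0; -1 0 0 0 0 0 0; -1 0 0 0 0 0 0; -1 0 0 0 0 0 0; -1 0 0 0 0 0 0; -1 0 0 0 0 0 0; -1 0 0 0 0 0 0; -1 0 0 0 0 0 0; -1 0 0 0 0 0 0; -1 0 0 0 0 0 0; -1 0 0 0 0 0 0; -1 0 0 0 0 0 0; -1 0 0 0 0 0 0; -1 0 0 0 0 0 0; -1 0 0 0 0 0 0"}}

```text
clock: 10.72
tool_pos: [0.4706, -0.1885, 0.0928]
tcp_rot: [3.064, -0.227, 0.521]
force: [0.8, 0.2, 0.7]
gripper_width: 0.0001
grip_force: 0.0
```

Request:
{"op": "jog_arm", "data": {"moves": "-1 0 0 0 0 0 0; -1 0 0 0 0 0 0; -1 0 0 0 0 0 0; -1 0 0 0 0 0 0; -1 0 0 -0.08 0 0 0; -1 0 0.087 0 0 0 0; -1 0 0.087 0 0 0 0; -1 0 0.087 0 0 0 0; -1 0 0 0 0 0 0; -1 0 0 0 0 0 0"}}

```text
clock: 11.55
tool_pos: [0.4511, -0.2661, 0.1156]
tcp_rot: [3.064, -0.231, 0.522]
force: [-0.1, 0.1, -0.4]
gripper_width: -0.0001
grip_force: 0.0
```

Run:
```python
from h import *
o=get_obs();p=o["tool_pos"];T=R.from_rotvec(o["tcp_rot"]).as_matrix();print(o["clock"],p,o["force"]@T)
print("start",T.T@(np.array([.466,-.268,.067])-p)/.3)
```

```text
11.55 [ 0.4511 -0.2661  0.1156] [-0.2475 -0.0616  0.332 ]
start [-0.0065 -0.0011  0.1695]
```

Request:
{"op": "jog_arm", "data": {"moves": "-1 -0.006 0 0.055 0 0 0; -1 0 0 0.055 0 0 0; -1 0 0 0.045 0 0 0; -1 0 0 0 0 0 0; -1 0 0 0 0 0 0"}}

```text
clock: 11.97
tool_pos: [0.464, -0.265, 0.0698]
tcp_rot: [3.068, -0.226, 0.518]
force: [-0.1, -0.7, -0.1]
gripper_width: -0.0001
grip_force: 0.0
```

Request:
{"op": "jog_arm", "data": {"moves": "-1 0 0 0.005 0 0 0; -1 0 0 0.005 0 0 0; -1 0 0 0.005 0 0 0; -1 0 0 0 0 0 0"}}

```text
clock: 12.3
tool_pos: [0.4665, -0.2672, 0.0671]
tcp_rot: [3.064, -0.227, 0.522]
force: [-0.0, 0.5, -0.2]
gripper_width: 0.0
grip_force: 0.0
```

Request:
{"op": "jog_arm", "data": {"moves": "-1 0 0 0.005 0 0 0; -1 0 0 0.005 0 0 0; -1 0 0 0 0 0 0"}}

```text
clock: 12.55
tool_pos: [0.4671, -0.2672, 0.0637]
tcp_rot: [3.065, -0.228, 0.521]
force: [0.4, -0.3, 0.2]
gripper_width: -0.0003
grip_force: 0.0
```

No contact at the button's nominal height, so the fingertips really are short of the reported TCP. I'll continue along the axis carefully.

Request:
{"op": "jog_arm", "data": {"moves": "-1 0 0 0.01 0 0 0; -1 0 0 0.01 0 0 0; -1 0 0 0.01 0 0 0; -1 0 0 0.01 0 0 0; -1 0 0 0 0 0 0"}}

```text
clock: 12.97
tool_pos: [0.4708, -0.2674, 0.0517]
tcp_rot: [3.066, -0.228, 0.52]
force: [-0.3, -0.0, -0.2]
gripper_width: 0.0002
grip_force: 0.0
```

Run:
```python
from h import *
o=get_obs();print(o["tool_pos"],o["force"])
im=snapshot("scene")[220:300,200:290]
im=cv2.convertScaleAbs(cv2.resize(im,(675,600),interpolation=cv2.INTER_CUBIC),alpha=1.3)
cv2.circle(im,tuple(int(v) for v in (pix("scene",[.466,-.268,.067])-[200,220])*7.5),4,(0,0,255),2)
cv2.imwrite("pics/s5.png",im)
```

```text
[ 0.4708 -0.2674  0.0517] [-0.3208 -0.0253 -0.2269]
```

View pics/s5.png

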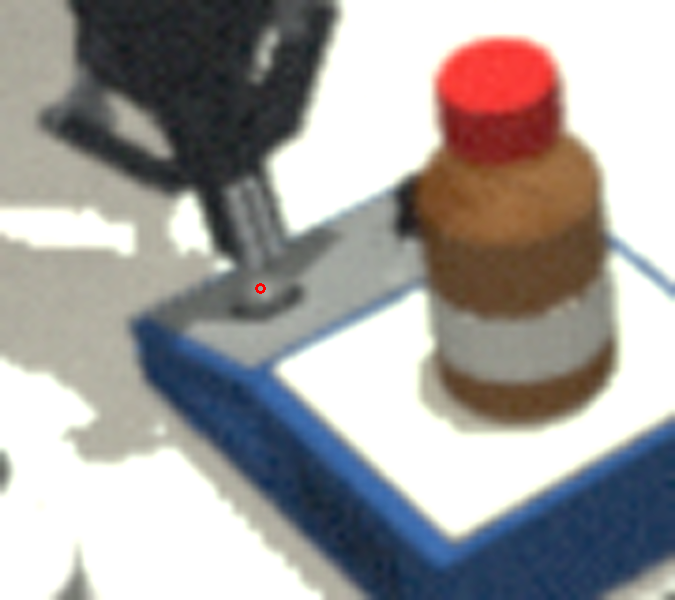

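The tip, at crop (250,262), is just above the button at (262,290) and lined up along its axis. I'll press in small steps.

Request:
{"op": "jog_arm", "data": {"moves": "-1 0 0 0.006 0 0 0; -1 0 0 0.006 0 0 0; -1 0 0 0.006 0 0 0; -1 0 0 0 0 0 0"}}

```text
clock: 13.35
tool_pos: [0.4728, -0.2679, 0.0471]
tcp_rot: [3.065, -0.228, 0.521]
force: [-0.3, -0.3, -0.6]
gripper_width: -0.0001
grip_force: 0.0
```

Request:
{"op": "jog_arm", "data": {"moves": "-1 0 0 0.006 0 0 0; -1 0 0 0 0 0 0; -1 0 0 0 0 0 0"}}

```text
clock: 13.6
tool_pos: [0.4734, -0.2681, 0.0457]
tcp_rot: [3.065, -0.227, 0.521]
force: [-0.2, -0.1, -0.4]
gripper_width: -0.0
grip_force: 0.0
```

Request:
{"op": "jog_arm", "data": {"moves": "-1 0 0 0.005 0 0 0; -1 0 0 0 0 0 0; -1 0 0 0 0 0 0"}}

```text
clock: 13.85
tool_pos: [0.4739, -0.2682, 0.0442]
tcp_rot: [3.065, -0.227, 0.521]
force: [0.2, -0.2, -0.8]
gripper_width: 0.0
grip_force: 0.0
```

Request:
{"op": "jog_arm", "data": {"moves": "-1 0 0 0.005 0 0 0; -1 0 0 0 0 0 0; -1 0 0 0 0 0 0"}}

```text
clock: 14.1
tool_pos: [0.4744, -0.2682, 0.0428]
tcp_rot: [3.065, -0.227, 0.521]
force: [0.2, 0.3, -0.3]
gripper_width: 0.0001
grip_force: 0.0
```

Request:
{"op": "jog_arm", "data": {"moves": "-1 0 0 0.005 0 0 0; -1 0 0 0 0 0 0; -1 0 0 0 0 0 0"}}

```text
clock: 14.35
tool_pos: [0.4749, -0.2683, 0.0414]
tcp_rot: [3.065, -0.227, 0.521]
force: [-0.3, 0.4, -0.6]
gripper_width: 0.0002
grip_force: 0.0
```

Request:
{"op": "jog_arm", "data": {"moves": "-1 0 0 0.004 0 0 0; -1 0 0 0 0 0 0; -1 0 0 0 0 0 0"}}

```text
clock: 14.6
tool_pos: [0.4753, -0.2684, 0.0404]
tcp_rot: [3.064, -0.227, 0.521]
force: [-1.0, -0.3, 1.2]
gripper_width: -0.0003
grip_force: 0.7
```

Contact is starting.

Request:
{"op": "jog_arm", "data": {"moves": "-1 0 0 0.004 0 0 0; -1 0 0 0 0 0 0; -1 0 0 0 0 0 0"}}

```text
clock: 14.85
tool_pos: [0.4757, -0.2685, 0.0392]
tcp_rot: [3.064, -0.227, 0.521]
force: [-0.3, 0.6, 1.8]
gripper_width: -0.0001
grip_force: 1.2
```

Request:
{"op": "jog_arm", "data": {"moves": "-1 0 0 0.004 0 0 0; -1 0 0 0 0 0 0; -1 0 0 0 0 0 0"}}

```text
clock: 15.1
tool_pos: [0.4761, -0.2685, 0.038]
tcp_rot: [3.065, -0.227, 0.521]
force: [-2.3, -0.2, 2.8]
gripper_width: -0.0002
grip_force: 1.1
```

Request:
{"op": "jog_arm", "data": {"moves": "-1 0 0 0.004 0 0 0; -1 0 0 0 0 0 0; -1 0 0 0 0 0 0"}}

```text
clock: 15.35
tool_pos: [0.4762, -0.2685, 0.0379]
tcp_rot: [3.065, -0.226, 0.521]
force: [-8.5, 2.2, 14.0]
gripper_width: 0.0003
grip_force: 8.0
```

The force has jumped to about 16 N with no further travel, so the button has bottomed out. I'll give one small extra push, then retreat along the axis.

Request:
{"op": "jog_arm", "data": {"moves": "-1 0 0 0.003 0 0 0; -1 0 0 0 0 0 0; -1 0 0 0 0 0 0"}}

```text
clock: 15.6
tool_pos: [0.4763, -0.2685, 0.0378]
tcp_rot: [3.065, -0.225, 0.521]
force: [-14.5, 3.6, 22.7]
gripper_width: -0.0001
grip_force: 13.2
```

Request:
{"op": "jog_arm", "data": {"moves": "-1 0 0 -0.02 0 0 0; -1 0 0 -0.06 0 0 0; -1 0 0 -0.12 0 0 0; -1 0 0 -0.12 0 0 0; -1 0 0 -0.12 0 0 0; -1 0 0 -0.12 0 0 0; -1 -0.12 0 0 0 0 0; -1 0 0 -0.12 0 0 0; -1 0 0 0 0 0 0; -1 0 0 0 0 0 0"}}

```text
clock: 16.43
tool_pos: [0.3767, -0.2545, 0.218]
tcp_rot: [3.06, -0.229, 0.526]
force: [-0.2, -0.5, -0.7]
gripper_width: 0.0002
grip_force: 0.0
```

Run:
```python
from h import *
o=get_obs();print(o["tool_pos"],o["force"])
im=snapshot("scene")[190:310,170:330]
cv2.imwrite("pics/s6.png",cv2.convertScaleAbs(cv2.resize(im,(800,600),interpolation=cv2.INTER_CUBIC),alpha=1.3))
```

```text
[ 0.3767 -0.2545  0.218 ] [-0.2416 -0.4654 -0.7444]
```

View pics/s6.png

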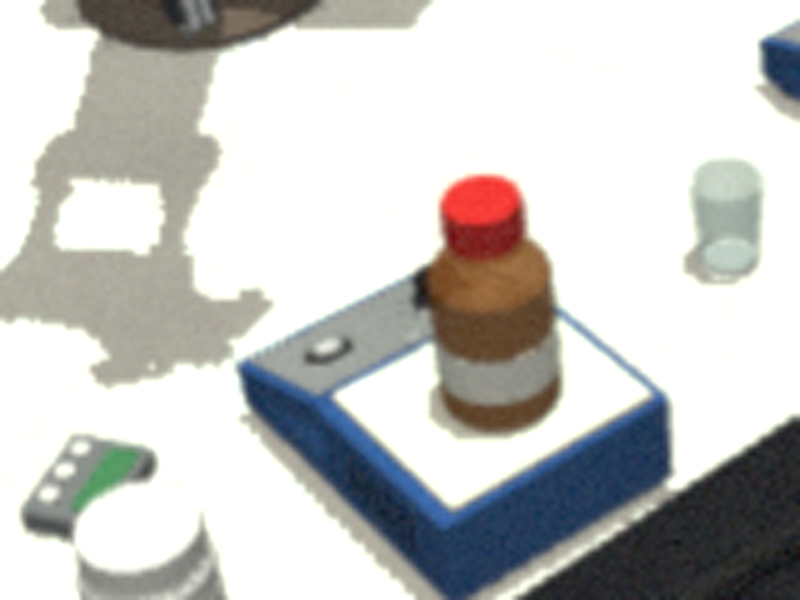

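The button at crop (328,348) now sits lower in its ring than before. The bottle, dial and other things are where they were, and the hand is clear.

```bash
python3 -c "
from plant import *
print(sign_off())"
```

```text
the job is handed in; nothing more can be done
None
```

I pointed at the cap and then the dial for about two seconds each, then pressed the start button until it bottomed out and stayed in; the hand is clear and the job is handed in (no verdict was returned).

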